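# Open the latched control enclosure

### The job

The grey control enclosure lies on its back on the bench with its door latched. Press the red button lightly so that the T-handle pops out, turn the handle clockwise until it comes up against its stop without forcing it, then lift the door by the handle to half open (45 degrees) or more, let go and leave it standing open by itself. Leave everything else on the bench alone.

Things in the scene. Friction and masses are not known exactly. Their poses are not given: they have to be found in the camera images.
- latch: Dark bezel of the T-handle latch on the door, 58 x 134 mm, 4 mm high. Origin: on the handle's turning axis at the door's outer face (135 mm over the bench when shut). z is that axis, out of the door; y runs along the stowed bar and the hinge line; x points to the hinge line, 215 mm away and 15 mm below the outer face. Door's front edge 55 mm away in -x. Bar slot 18 x 84 mm; button at y = -64 mm.
- button_top (a point): Centre of the top of the round red push button (20 mm across), 13 mm over the door's outer face when out, so 9 mm over the bezel.
- handle_bar (a point): Centre of the T-handle's round aluminium bar (12 mm thick, 80 mm long), on the turning axis. Stowed it lies 3 mm under the door's outer face, its top just under the bezel's; popped out it stands 26 mm over the door's outer face, 22 mm over the bezel, with 16 mm free under the bar beside a 10 mm stem.
- door_hinge (a point): Middle of the door's hinge line, which runs along the latch's y axis at the enclosure's far rim, 120 mm over the bench.
- button (a joint): Travel of the button, m: 0 out, 0.006 at its hard end. The spring and catch need about 2 N to start and 4 to 5 N near the end; the handle is let go at 0.003 to 0.005. Springs back when left. It stands no more than a thumb's push (25 N).
- handle (a joint): How far the T-handle has popped out, m: 0 stowed and caught, 0.029 fully out. A spring of about 3 N holds it out; a harder push down on it pushes it in again.
- spindle (a joint): Turn of the T-handle, rad: 0 as stowed, growing clockwise seen from above; it cannot turn while stowed. Seals drag (0.3 N m). The cam below is clamped at a different angle on every enclosure, so the hard stop comes anywhere from 0.65 to 1.5 rad and shows only as a rise of the turning moment; the cam clears the gutter about 0.12 rad before it. 0.25 N m over the drag is forcing it.
- door (a joint): Opening of the door, rad: 0 shut, 1.57 upright, 1.9 at its end; turns up about the hinge line. Stiff hinges (1.1 N m) keep it shut when unlatched and leave it standing wherever it is let go; lifting at the handle takes 7 to 14 N. While latched it gives only about 2 mm at the handle.
- gutter: Front part of the enclosure's folded rain gutter, under the door; the latch's cam hooks under it. Its origin is the centre of the enclosure's underside (260 mm in x, 340 mm in y, 120 mm to the rim, 135 mm with the door; fixed to the bench); x points to the hinge side.
- dispenser: Bystander: clear push dispenser of stainless screws with a black plunger, 52 mm across, 125 mm tall; origin under its centre.
- drill_guide: Bystander: white plastic drill guide 90 x 54 x 44 mm; origin under its middle.
- square: Bystander: steel square lying flat, blade 200 mm, stock 120 mm, 16 mm thick; origin under the blade's middle.
- acrylic_box: Bystander: empty clear acrylic box 130 x 100 x 75 mm, open on top; origin under its centre.
- screwdriver: Bystander: screwdriver lying on the bench; origin under its middle.
- carton: Bystander: closed cardboard carton 110 x 75 x 55 mm; origin under its centre.
- rail_offcut: Bystander: offcut of steel mounting rail 150 x 35 x 8 mm; origin under its centre.

How it is judged:
By the outcome, as a careful person would: the job done as asked, in the order asked, and still so for the second after the job is handed in, with the robot touching nothing.
It also fails if it takes over 72 s, if anything falls off the work surface, if the arm or the gripper's body presses on something with over 40 N, if the wrist force passes 120 N, or if a joint passes its speed limit or range.

### The arm

A 6-joint arm with a two-finger parallel gripper is mounted at the origin on the work surface. World frame = base frame: x ahead of the robot, y to its left, z up, the work surface at z = 0. Lengths are in m, angles in degrees, forces in N, time in s.
With the tool pointing down it reaches from about 0.4 to 0.825 m from the base axis. Payload 7 kg.
Tool frame: the origin (TCP) lies on the centre line of the jaws, within the pads' length; the fingertips stand 22 mm ahead of it and the grasp point (between the pads) lies 3 mm ahead of it; z points along the fingers, y is the line along which they close (so a half turn about z gives the same grasp; the last joint's range is limited). The gripper opens to 88 mm and grips with 3 to 60 N. Pads are 19 mm wide; open, the fingers measure 130 mm over their backs; the gripper's body (78 mm by 193 mm) begins 47 mm behind the grasp point.
Start: joints at [-56.66, 20.546, 0.682, 0, -70.136, -16.507], TCP at [0.195, -0.646, 0.249] pointing down, gripper open.
Joint ranges: [-176.03, 176.03], [-82.01, 121.73], [-58.28, 71.71], [-173.87, 95.51], [-174.79, -0.11], [-173.66, 173.66]. Speed limits (degrees/s): [136.94, 136.94, 172.46, 180, 180, 180].

### API

Orientations are given as [roll, pitch, yaw] about the fixed x, y, z axes, in that order (R = Rz(yaw) Ry(pitch) Rx(roll)).
In Python, from plant import get_state, cams, r gives the robot as it stands.
- The arm moves only by the tool apply_moves, never from a script. Its argument "targets" is a list of rows, each an object with "dp": the shift along the world's x, y, z in m, a list of three; "yaw": the turn about the world's z in degrees. In form: [{"dp": [x, y, z], "yaw": yaw}, ...]. A call has 1 to 20 rows; each row is the pose to reach, as a shift and turn from the pose commanded when the call began; what a row does not reach only later rows make up. A row lasts 1/12 s, in which the tool goes at most 41.7 mm and 7.16 degrees, less where a joint would pass 70% of its speed; a pose out of reach is approached as far as the arm can. A call with a gripper value outside its range is refused whole. "grip" is the gripper command: -1 is fully open, 1 is shut, values between are in proportion, set as the call begins (left out, the last holds). The fingers move at their own pace and stop on an object; "squeeze" is the grip in N (left out, the last holds). Time passes only in rows, so rows that repeat a pose let the fingers close. It gives the time, the measured TCP pose, the force, the opening and the grip force at its end, in the units of the state.
- get_state(): the state, without advancing time (a new reading comes with each control period).
- cams.capture(name): name is "side" or "top"; returns a dict with "image" (420x560x3 uint8, red, green, blue), "range_z" (420x560 float32, m along the optical axis (not along the pixel's ray), 0 where there is no reading), "fx", "fy", "cx", "cy" (pixels), "k1" (the pictures are not rectified: a ray, as slopes to the right and down, at radius r is drawn at 1 + k1 r^2 times it, then the intrinsics apply), "R" (3x3) and "t" (3): a world point X has camera coordinates R X + t. Camera axes: x right, y down, z forward; pixel columns grow to the right and rows downward; lengths in m; the calibration is good to about 2 mm. A picture is of the moment at which its call begins.
- r.close_job(): hands the job in; it is judged then, once.
The state is a dict: "time_s": time; "joints": joint angles; "qd": joint speeds; "joint_torque": joint torques, N m; "tcp_pos": TCP position; "eef_rot": TCP orientation; "contact_force": force on the tool from outside, world axes, zero at the start; "moment": the same for the moment, N m; "gripper_width": finger opening in m; "gripper_force": force on a finger pad.
Only numpy, scipy, OpenCV 4.12 (cv2) and the standard library are available. Lean on these libraries where they do the work, as an engineer would, in place of code of your own. Each camera call takes 0.05 s, during which the arm holds its last target. There are 200 camera calls.

## Working session

There is one attempt and no reset: what is moved stays moved. The work goes in short steps, Python scripts to look and compute and a tool call to move; the robot and the scene stay as the last step left them, time stands still between calls to the robot, and variables do not carry over. Pictures are saved under pics/ and viewed, at most 10 in all, crops included, and the job is handed in when it is done.

Besides the shell and the picture viewer there is one more tool, called after "Emit:" in YAML: its name, and indented under it one key for each argument. apply_moves: Moves the arm, as the interface text tells. Its arguments: {"type":"object","properties":{"targets":{"type":"array","items":{"type":"object","properties":{"dp":{"type":"array","items":{"type":"number"}},"yaw":{"type":"number"}}}},"grip":{"type":"number"},"squeeze":{"type":"number"}},"required":["targets"]}

```bash
ls; mkdir -p pics; cat > h.py <<'E'
import numpy as np, cv2
from plant import get_state, cams, r
def K(c): return np.array([[c['fx'],0,c['cx']],[0,c['fy'],c['cy']],[0,0,1.]])
def und(c,uv):
    return cv2.undistortPoints(np.array(uv,float).reshape(-1,1,2),K(c),np.array([c['k1'],0,0,0.])).reshape(-1,2)
def ray(c,uv):
    n=und(c,uv); R=np.array(c['R']);t=np.array(c['t'])
    return -R.T@t, np.c_[n,np.ones(len(n))]@R
def plane(c,uv,z):
    o,d=ray(c,uv); return o+d*((z-o[2])/d[:,2])[:,None]
def depth(c,uv):
    uv=np.array(uv).reshape(-1,2); o,d=ray(c,uv); z=np.array([c['range_z'][int(v),int(u)] for u,v in uv]); return o+d*z[:,None]
def save(c,f,s=None):
    cv2.imwrite(f,cv2.cvtColor(c['image'],cv2.COLOR_RGB2BGR))
E
python3 - <<'E'
from h import *
for n in('top','side'):
    c=cams.capture(n); save(c,f'pics/{n}0.png'); print(n,c['fx'],c['k1'],-np.array(c['R']).T@c['t'],np.array(c['R'])[2])
    im=c['image'].astype(int); m=((im[...,0]>130)&(im[...,1]<70)&(im[...,2]<70)).astype(np.uint8)
    k,l,s,ce=cv2.connectedComponentsWithStats(m)
    for i in range(1,k):
        if s[i,4]>15: print(s[i],ce[i],plane(c,[ce[i]],.148))
print(get_state())
E
```

```text
pics
top 442.94104594946714 0.006197309382604232 [ 0.40494729 -0.00681429  1.76098843] [ 0.0675627   0.00658266 -0.99769331]
[328 116   4   5  19] [329.57894737 118.10526316] [[ 0.85084783 -0.18107207  0.148     ]]
[375 266  13  23  85] [380.88235294 276.47058824] [[ 0.26840282 -0.35609363  0.148     ]]
side 462.73998517265346 0.0436275929209452 [0.31200473 0.9878016  0.89276154] [ 0.17458147 -0.76909066 -0.61483402]
[196 159   7   4  18] [199.05555556 160.16666667] [[ 0.82784798 -0.11411926  0.148     ]]
[378 174  25   5  68] [389.05882353 176.05882353] [[ 0.26640152 -0.17932512  0.148     ]]
[293 208   6   5  22] [295.13636364 210.13636364] [[0.4949942  0.04908751 0.148     ]]
{'time_s': 0.1, 'joints': array([-5.66595963e+01,  2.05853226e+01,  6.38344843e-01, -1.85077893e-02,
       -7.01343298e+01, -1.65062011e+01]), 'qd': array([ 0.03906366, -0.09976874,  0.16597014, -0.10057091,  0.13645609,
       -0.05256594]), 'joint_torque': array([-1.06083233e-03, -5.84160948e+01,  2.93752098e+01,  7.01556891e+00,
        1.02030986e-02, -4.65919322e-05]), 'tcp_pos': array([ 0.19533785, -0.64569354,  0.24773143]), 'eef_rot': array([ 1.79917099e+02, -6.42078133e-03, -1.63172094e+02]), 'contact_force': array([ 0.1560862 , -0.45642937,  0.12931686]), 'moment': array([-0.03600746,  0.08836368, -0.05419686]), 'gripper_force': 0.0, 'gripper_width': 0.08783859361699418}
```

View pics/top0.png

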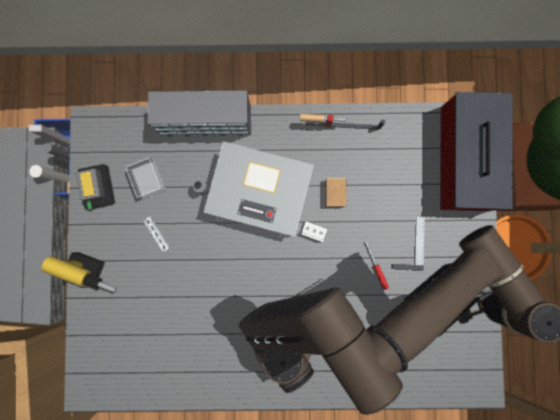

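View pics/side0.png

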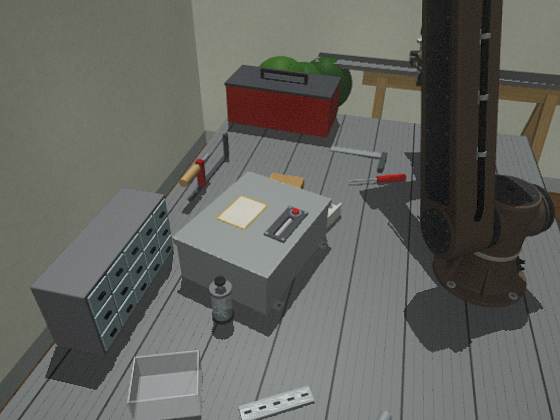

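The top view shows the enclosure at about (258,190), with the latch at (257,211) and the button at its right end, about (270,214). The side view shows the latch at (286,224) and the button at (295,211). Next I'll measure the latch.

```bash
python3 - <<'E'
from h import *
for n,roi in(('top',(225,190,285,232)),('side',(255,195,320,250))):
    c=cams.capture(n); im=c['image']; x0,y0,x1,y1=roi
    s=im[y0:y1,x0:x1].astype(int)
    red=(s[...,0]>s[...,1]+50); v,u=np.nonzero(red); b=[u.mean()+x0,v.mean()+y0]; print(n,'button',b,len(u),plane(c,[b],.147))
    dk=((s.max(-1)<85)|red).astype(np.uint8); k,l,st,ce=cv2.connectedComponentsWithStats(dk); i=1+np.argmax(st[1:,4])
    cs,_=cv2.findContours((l==i).astype(np.uint8),cv2.RETR_EXTERNAL,cv2.CHAIN_APPROX_NONE)
    P=plane(c,cs[0].reshape(-1,2)+[x0,y0],.139)
    rc=cv2.minAreaRect((P[:,:2]*1000).astype(np.float32)); print('bezel',rc,st[i])
    # door face: grey top
    cv2.imwrite(f'pics/{n}1.png',cv2.resize(cv2.cvtColor(im[y0-30:y1+30,x0-30:x1+30],cv2.COLOR_RGB2BGR),None,fx=5,fy=5,interpolation=cv2.INTER_CUBIC)[:600,:800])
    # bar bright pixels
    m=cv2.erode((cv2.drawContours(np.zeros_like(dk),cs,-1,1,-1)),np.ones((3,3)))*((s.min(-1)>110))
    v,u=np.nonzero(m); 
    if len(u): print('bar',len(u),plane(c,[[u.mean()+x0,v.mean()+y0]],.138))
    if n=='top':
        o=np.array([[v,u] for v in range(130,250) for u in range(190,330)]); P=depth(c,o[:,::-1]); q=P[abs(P[:,2]-.135)<.008]
        rc=cv2.minAreaRect((q[:,:2]*1000).astype(np.float32)); print('door',rc,np.median(q[:,2]))
E
```

```text
top button [np.float64(269.5), np.float64(213.91666666666666)] 24 [[0.49826901 0.04386688 0.147     ]]
bezel ((468.565185546875, 181.84814453125), (51.438079833984375, 11.000951766967773), 89.4468002319336) [ 0 31 15  4 38]
door ((604.033935546875, 112.08798217773438), (406.88079833984375, 277.6757507324219), 74.58756256103516) 0.13525666095219524
side button [np.float64(295.0810810810811), np.float64(210.45945945945945)] 37 [[0.49508007 0.04920875 0.147     ]]
bezel ((425.5569152832031, 121.61302185058594), (150.8111114501953, 57.633689880371094), 74.79545593261719) [ 37  20  28  35 508]
```

View pics/side1.png

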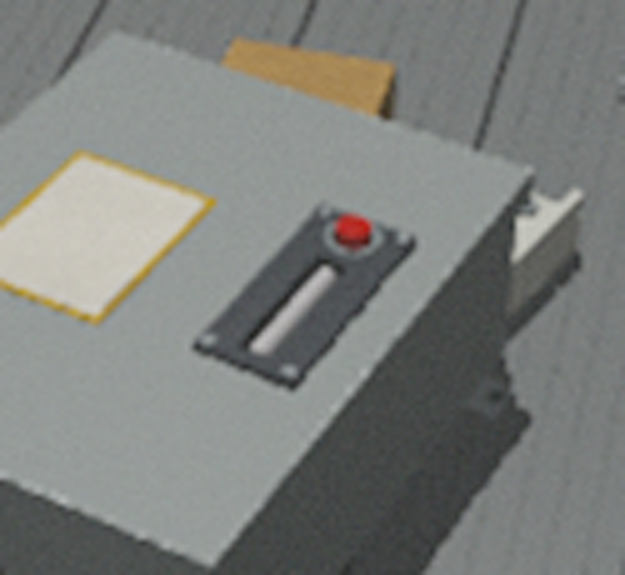

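The enlarged side view shows four bezel corners at crop positions (325,207), (413,243), (295,388) and (195,347). The button is at (352,230) and the stowed bar runs from (328,272) to (260,348).

```bash
python3 - <<'E'
from h import *
c=cams.capture('side')
f=lambda q:np.array(q)/5+[225-.4,165-.4]
P=plane(c,f([[325,207],[413,243],[295,388],[195,347]]),.139)[:,:2]; print(P, P.mean(0))
yd=(P[3]-P[0]+P[2]-P[1]); print('y dir deg',np.degrees(np.arctan2(yd[1],yd[0])),[np.linalg.norm(P[i]-P[(i+1)%4]) for i in range(4)])
B=plane(c,f([[328,272],[260,348]]),.138)[:,:2]; print('bar',B,B.mean(0)); print('button',plane(c,f([[352,226]]),.148))
t=cams.capture('top'); im=t['image']; s=im[190:232,225:285].astype(int)
red=(s[...,0]>s[...,1]+50)
dk=((s.max(-1)<75)|red).astype(np.uint8); dk=cv2.morphologyEx(dk,cv2.MORPH_CLOSE,np.ones((5,5)))
k,l,st,ce=cv2.connectedComponentsWithStats(dk); i=1+np.argmax(st[1:,4]); print(st[i])
v,u=np.nonzero(l==i); Q=plane(t,np.c_[u+225,v+190],.139)[:,:2]; print('top',cv2.minAreaRect((Q*1000).astype(np.float32)),Q.mean(0))
# door outline by depth component
zz=np.zeros(im.shape[:2],np.uint8); v,u=np.mgrid[130:250,195:325]; uv=np.c_[u.ravel(),v.ravel()]
D=depth(t,uv); zz[uv[:,1],uv[:,0]]=abs(D[:,2]-.135)<.012
zz=cv2.morphologyEx(zz,cv2.MORPH_OPEN,np.ones((7,7)));k,l,st,ce=cv2.connectedComponentsWithStats(zz); i=1+np.argmax(st[1:,4])
v,u=np.nonzero(l==i); Q=plane(t,np.c_[u,v],.135)[:,:2]; print('door',cv2.minAreaRect((Q*1000).astype(np.float32)))
E
```

```text
[[0.51547436 0.02401999]
 [0.46368593 0.04224818]
 [0.49670999 0.16885973]
 [0.5518559  0.15214827]] [0.50693155 0.09681904]
y dir deg 74.7593090371383 [np.float64(0.05490271875337812), np.float64(0.13084751760166874), np.float64(0.05762242661734535), np.float64(0.13319336939959453)]
bar [[0.50167715 0.07625871]
 [0.52079535 0.14343559]] [0.51123625 0.10984715]
button [[0.49565196 0.04778119 0.148     ]]
[42 22  6  5 24]
top ((498.4278869628906, 44.125244140625), (18.354637145996094, 14.697300910949707), 89.4417953491211) [0.49873256 0.04411819]
door ((595.5620727539062, 83.94230651855469), (347.9129943847656, 276.26361083984375), 74.64772033691406)
```

Emit:
apply_moves:
  targets:
    - {"dp":[0.1,0.23,0.03],"yaw":20}
    - {"dp":[0.1,0.23,0.03],"yaw":20}
    - {"dp":[0.1,0.23,0.03],"yaw":20}
    - {"dp":[0.1,0.23,0.03],"yaw":20}
    - {"dp":[0.1,0.23,0.03],"yaw":20}
    - {"dp":[0.1,0.23,0.03],"yaw":20}
    - {"dp":[0.302,0.692,-0.04],"yaw":57.9}
    - {"dp":[0.302,0.692,-0.04],"yaw":57.9}
    - {"dp":[0.302,0.692,-0.04],"yaw":57.9}
    - {"dp":[0.302,0.692,-0.04],"yaw":57.9}
    - {"dp":[0.302,0.692,-0.04],"yaw":57.9}
    - {"dp":[0.302,0.692,-0.04],"yaw":57.9}
    - {"dp":[0.302,0.692,-0.04],"yaw":57.9}
    - {"dp":[0.302,0.692,-0.04],"yaw":57.9}
    - {"dp":[0.302,0.692,-0.04],"yaw":57.9}
    - {"dp":[0.302,0.692,-0.04],"yaw":57.9}
    - {"dp":[0.302,0.692,-0.04],"yaw":57.9}
    - {"dp":[0.302,0.692,-0.04],"yaw":57.9}
    - {"dp":[0.302,0.692,-0.04],"yaw":57.9}
    - {"dp":[0.302,0.692,-0.04],"yaw":57.9}
  grip: 1

```text
time_s: 1.97
tcp_pos: [0.4984, 0.0487, 0.2078]
eef_rot: [180.0, -0.0, -105.1]
contact_force: [-0.6, -0.0, -0.2]
gripper_width: 0.0001
gripper_force: 0.0
```

```bash
python3 - <<'E'
from h import *
c=cams.capture('side'); print(get_state()['tcp_pos'],get_state()['contact_force'])
cv2.imwrite('pics/s2.png',cv2.resize(cv2.cvtColor(c['image'][120:270,210:370],cv2.COLOR_RGB2BGR),None,fx=4,fy=4,interpolation=cv2.INTER_CUBIC))
E
```

```text
[0.49758348 0.04719884 0.20798361] [-0.0663269  -0.4207391   0.24143636]
```

View pics/s2.png

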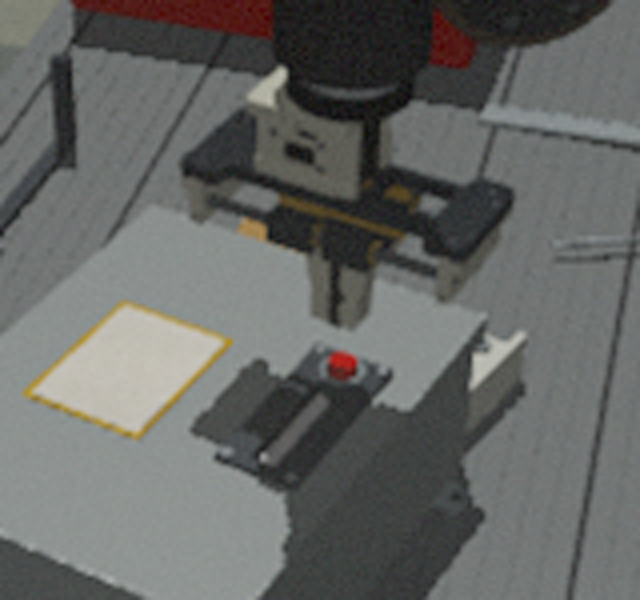

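The closed fingers are above the button (crop 342,365) and aligned with the latch. I'll go down in small steps.

Emit:
apply_moves:
  targets:
    - {"dp":[0,-0.001,-0.02]}
    - {"dp":[0,-0.001,-0.034]}
    - {"dp":[0,-0.001,-0.034]}
    - {"dp":[0,-0.001,-0.034]}
    - {"dp":[0,-0.001,-0.034]}
    - {"dp":[0,-0.001,-0.034]}

```text
$.targets[0]: bad value
```

Emit:
apply_moves:
  targets:
    - {"dp":[0,0,-0.001]}
    - {"dp":[0,0,-0.003]}
    - {"dp":[0,0,-0.003]}
    - {"dp":[0,0,-0.003]}

```text
$.targets[0]: bad value
```

Emit:
apply_moves:
  targets:
    - {"dp":[0,0,-0.001]}
    - {"dp":[0,0,-0.002]}
    - {"dp":[0,0,-0.002]}

```text
$.targets[0]: bad value
```

Every row needs a yaw value.

Emit:
apply_moves:
  targets:
    - {"dp":[0,-0.001,-0.02],"yaw":0}
    - {"dp":[0,-0.001,-0.034],"yaw":0}
    - {"dp":[0,-0.001,-0.034],"yaw":0}
    - {"dp":[0,-0.001,-0.034],"yaw":0}
    - {"dp":[0,-0.001,-0.034],"yaw":0}
    - {"dp":[0,-0.001,-0.034],"yaw":0}

```text
time_s: 2.52
tcp_pos: [0.498, 0.0447, 0.1758]
eef_rot: [-179.9, 0.1, -105.3]
contact_force: [0.9, -0.4, -0.2]
gripper_width: 0.0005
gripper_force: 0.0
```

Emit:
apply_moves:
  targets:
    - {"dp":[0,0,-0.001],"yaw":0}
    - {"dp":[0,0,-0.003],"yaw":0}
    - {"dp":[0,0,-0.003],"yaw":0}
    - {"dp":[0,0,-0.003],"yaw":0}

```text
time_s: 2.85
tcp_pos: [0.4974, 0.0449, 0.1716]
eef_rot: [-180.0, -0.0, -105.3]
contact_force: [0.4, -0.9, 0.0]
gripper_width: 0.0004
gripper_force: 0.0
```

Emit:
apply_moves:
  targets:
    - {"dp":[0,0,-0.001],"yaw":0}
    - {"dp":[0,0,-0.002],"yaw":0}
    - {"dp":[0,0,-0.002],"yaw":0}

```text
time_s: 3.1
tcp_pos: [0.4976, 0.045, 0.1697]
eef_rot: [-180.0, -0.0, -105.3]
contact_force: [0.0, -0.5, 2.9]
gripper_width: 0.0004
gripper_force: 1.7
```

Emit:
apply_moves:
  targets:
    - {"dp":[0,0,-0.001],"yaw":0}
    - {"dp":[0,0,-0.002],"yaw":0}
    - {"dp":[0,0,-0.002],"yaw":0}

```text
time_s: 3.35
tcp_pos: [0.4976, 0.045, 0.1676]
eef_rot: [-180.0, 0.0, -105.3]
contact_force: [-0.1, -0.5, 5.5]
gripper_width: 0.0002
gripper_force: 2.0
```

Emit:
apply_moves:
  targets:
    - {"dp":[0,0,-0.001],"yaw":0}
    - {"dp":[0,0,-0.001],"yaw":0}

```text
time_s: 3.52
tcp_pos: [0.4976, 0.045, 0.1665]
eef_rot: [-180.0, 0.0, -105.3]
contact_force: [0.5, 0.6, 3.5]
gripper_width: 0.0004
gripper_force: 1.7
```

```bash
cat > pk.py <<'E'
from h import *
import sys
c=cams.capture('side'); s=get_state(); print(s['tcp_pos'],s['contact_force'],s['moment'])
cv2.imwrite(sys.argv[1],cv2.resize(cv2.cvtColor(c['image'][120:270,210:370],cv2.COLOR_RGB2BGR),None,fx=4,fy=4,interpolation=cv2.INTER_CUBIC))
# bar bright pixels above latch
im=c['image'][195:245,255:320]; d=depth(c,[[u,v] for v in range(195,245) for u in range(255,320)]); print('n above .15:',((d[:,2]>.15)&(d[:,2]<.172)&(np.hypot(d[:,0]-.514,d[:,1]-.107)<.045)).sum())
E
python3 pk.py pics/s3.png
```

```text
[0.49756461 0.04497482 0.1665621 ] [-1.55328678  0.34557243  3.11894705] [ 0.06339379  0.19944345 -0.01322205]
n above .15: 0
```

View pics/s3.png

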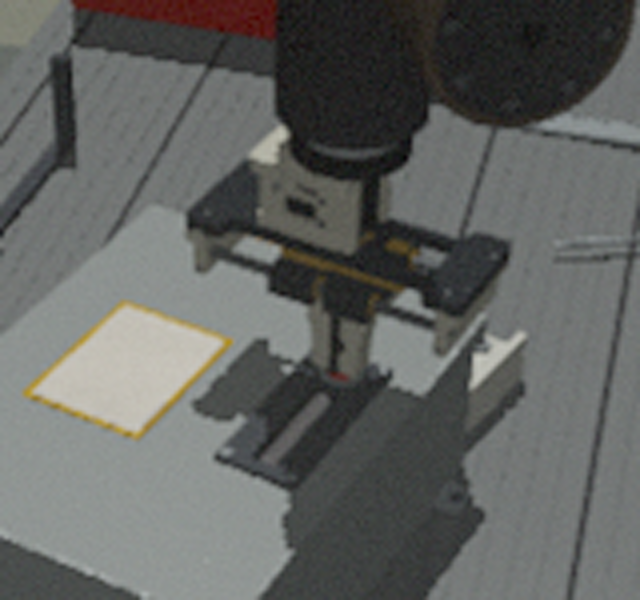

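The bar still lies in its slot (crop 295,430), so it hasn't popped out. I'll press a little further.

Emit:
apply_moves:
  targets:
    - {"dp":[0,0,-0.0007],"yaw":0}
    - {"dp":[0,0,-0.0007],"yaw":0}
    - {"dp":[0,0,-0.0007],"yaw":0}

```text
time_s: 3.82
tcp_pos: [0.4975, 0.045, 0.1658]
eef_rot: [-180.0, 0.0, -105.3]
contact_force: [0.3, 0.7, 3.4]
gripper_width: 0.0008
gripper_force: 1.6
```

```bash
python3 pk.py pics/s4.png
```

```text
[0.49754845 0.04499199 0.16585391] [-0.35872923 -0.23362811  3.44341734] [ 0.08312786  0.00412522 -0.0119804 ]
n above .15: 114
```

The depth reading shows something standing over the slot now. I'll retract and move clear.

Emit:
apply_moves:
  targets:
    - {"dp":[0,0,0.03],"yaw":0}
    - {"dp":[0,0,0.07],"yaw":0}
    - {"dp":[-0.03,-0.1,0.1],"yaw":0}
    - {"dp":[-0.03,-0.1,0.1],"yaw":0}
    - {"dp":[-0.03,-0.1,0.1],"yaw":0}
    - {"dp":[-0.03,-0.1,0.1],"yaw":0}
    - {"dp":[-0.03,-0.1,0.1],"yaw":0}

```text
time_s: 4.45
tcp_pos: [0.467, -0.056, 0.266]
eef_rot: [-180.0, 0.0, -105.4]
contact_force: [0.2, 1.0, 0.4]
gripper_width: 0.0008
gripper_force: 0.0
```

```bash
python3 pk.py pics/s5.png; cat > bar.py <<'E'
from h import *
for n,(x0,y0,x1,y1) in(('side',(250,185,320,245)),('top',(230,195,285,230))):
    c=cams.capture(n); uv=np.array([[u,v] for v in range(y0,y1) for u in range(x0,x1)]); d=depth(c,uv)
    m=(d[:,2]>.155)&(d[:,2]<.18)&(np.hypot(d[:,0]-.514,d[:,1]-.107)<.06); p=d[m]; 
    if len(p)<5: print(n,len(p)); continue
    q=plane(c,uv[m].mean(0)[None],.165)[0]; cc,w,a=cv2.minAreaRect((p[:,:2]*1000).astype(np.float32))
    u_,s_,vt=np.linalg.svd(p[:,:2]-p[:,:2].mean(0)); print(n,len(p),p.mean(0),q,cc,w,'az',np.degrees(np.arctan2(vt[0,1],vt[0,0]))%180,'zmax',np.percentile(p[:,2],95))
E
python3 bar.py
```

```text
[ 0.46714117 -0.05532176  0.26556424] [ 0.46693365  0.59727208 -0.71664856] [ 0.08754105  0.0462593  -0.01209547]
n above .15: 115
side 112 [0.51274329 0.11104712 0.16177686] [0.51194068 0.11521155 0.165     ] (512.4451904296875, 108.89576721191406) (76.70808410644531, 12.288614273071289) az 74.08344086277047 zmax 0.16500308791540771
top 49 [0.51811041 0.11525949 0.16581435] [0.5181675  0.11532228 0.165     ] (517.4954833984375, 114.77693939208984) (59.116580963134766, 11.282323837280273) az 76.70115818390529 zmax 0.1708392840289744
```

View pics/s5.png

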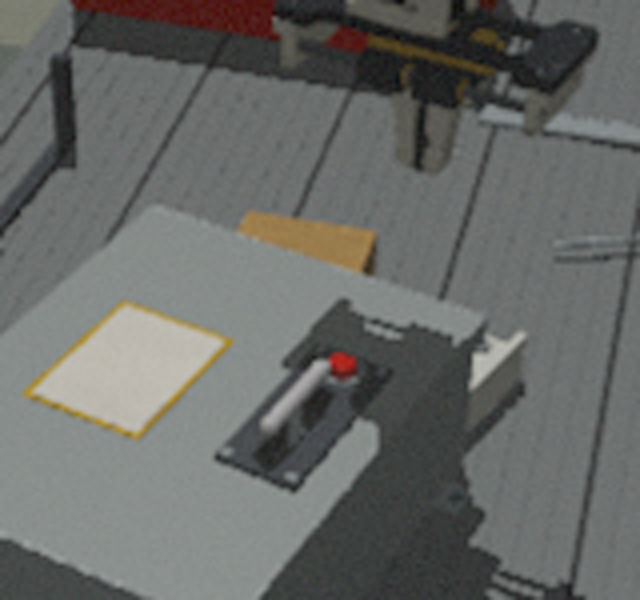

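The handle has popped out; the bar runs from crop (325,368) to (272,425). I'll move over its centre and go down to straddle it.

Emit:
apply_moves:
  targets:
    - {"dp":[0.02,0.08,0],"yaw":0}
    - {"dp":[0.046,0.1635,0],"yaw":0}
    - {"dp":[0.046,0.1635,0],"yaw":0}
    - {"dp":[0.046,0.1635,0],"yaw":0}
    - {"dp":[0.046,0.1635,0],"yaw":0}
    - {"dp":[0.046,0.1635,-0.03],"yaw":0}
    - {"dp":[0.046,0.1635,-0.06],"yaw":0}
    - {"dp":[0.046,0.1635,-0.08],"yaw":0}
    - {"dp":[0.046,0.1635,-0.092],"yaw":0}
    - {"dp":[0.046,0.1635,-0.092],"yaw":0}
    - {"dp":[0.046,0.1635,-0.092],"yaw":0}
  grip: 0

```text
time_s: 5.52
tcp_pos: [0.5132, 0.1089, 0.173]
eef_rot: [179.9, -0.1, -105.2]
contact_force: [0.8, -0.3, 1.0]
gripper_width: 0.0436
gripper_force: 0.0
```

Emit:
apply_moves:
  targets:
    - {"dp":[0,0,0],"yaw":0}
    - {"dp":[0,0,0],"yaw":0}
    - {"dp":[0,0,0],"yaw":0}
    - {"dp":[0,0,0],"yaw":0}
    - {"dp":[0,0,0],"yaw":0}
    - {"dp":[0,0,0],"yaw":0}
    - {"dp":[0,0,0],"yaw":0}
    - {"dp":[0,0,0],"yaw":0}
  grip: 1
  squeeze: 10

```text
time_s: 6.18
tcp_pos: [0.5144, 0.1083, 0.1744]
eef_rot: [-179.9, 0.0, -105.3]
contact_force: [5.3, -3.2, -0.5]
gripper_width: 0.0115
gripper_force: 10.0
```

```bash
python3 pk.py pics/s6.png; python3 -c "
from h import *;print(get_state())"
```

```text
[0.51446274 0.10835686 0.17445151] [ 3.74008286 -2.11493285 -0.64823818] [-0.90903435 -1.70323628 -0.09281518]
n above .15: 160
{'time_s': 6.2333, 'joints': array([ 33.33185019,  10.08333428, -24.15067289,   0.06987308,
       -55.66372227, -48.63296243]), 'qd': array([-0.01575577,  0.07870574,  0.03510017,  0.09455497, -0.01654096,
       -0.00684839]), 'joint_torque': array([ 1.88186288e+00, -4.02946150e+01,  2.42488503e+01,  4.47894216e+00,
       -9.72960927e-01,  1.83606532e-02]), 'tcp_pos': array([0.51446274, 0.10835686, 0.17445151]), 'eef_rot': array([-1.79889071e+02,  3.85609400e-02, -1.05261715e+02]), 'contact_force': array([ 3.74008286, -2.11493285, -0.64823818]), 'moment': array([-0.90903435, -1.70323628, -0.09281518]), 'gripper_force': 10.002208650112152, 'gripper_width': 0.01173301726224093}
```

View pics/s6.png

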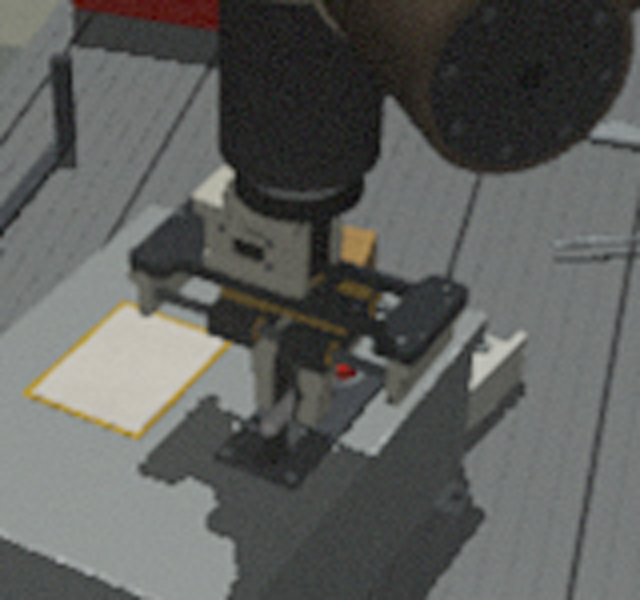

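The fingers straddle the bar at its centre, crop (280,410). The side force points to an offset of about 1.5 mm, so I'll correct that, firm up the grip and start turning.

Emit:
apply_moves:
  targets:
    - {"dp":[0.0015,-0.0005,0],"yaw":0}
    - {"dp":[0.0015,-0.0005,0],"yaw":0}
    - {"dp":[0.0015,-0.0005,0],"yaw":0}
    - {"dp":[0.0015,-0.0005,0],"yaw":0}
  squeeze: 24

```text
time_s: 6.57
tcp_pos: [0.5147, 0.1081, 0.1739]
eef_rot: [180.0, 0.0, -105.3]
contact_force: [-1.9, 2.6, 3.2]
gripper_width: 0.0108
gripper_force: 24.0
```

```bash
cat > st.py <<'E'
from h import *
s=get_state()
np.set_printoptions(precision=4,suppress=True)
print(s['tcp_pos'],s['eef_rot'],s['contact_force'],s['moment'],s['joint_torque'][[4,5]],s['gripper_width'],s['gripper_force'],s['joints'])
E
python3 st.py
```

```text
[0.5147 0.1081 0.1739] [ 179.9792    0.0129 -105.2664] [-1.9376  2.5622  3.171 ] [ 0.8547  0.9413 -0.0295] [0.2139 0.0408] 0.010844663967761523 24.003250300884247 [ 33.2356  10.2057 -24.0301  -0.0291 -55.7684 -48.4856]
```

Emit:
apply_moves:
  targets:
    - {"dp":[0,0,0],"yaw":-3}
    - {"dp":[0,0,0],"yaw":-6}
    - {"dp":[0,0,0],"yaw":-9}
    - {"dp":[0,0,0],"yaw":-12}
    - {"dp":[0,0,0],"yaw":-12}

```text
time_s: 6.98
tcp_pos: [0.5152, 0.108, 0.1742]
eef_rot: [-180.0, 0.0, -117.4]
contact_force: [0.5, 1.2, 4.0]
gripper_width: 0.0113
gripper_force: 24.3
```

```bash
python3 st.py
```

```text
[0.5152 0.108  0.1742] [-179.9624    0.016  -117.3586] [0.5436 1.1558 4.037 ] [0.2741 0.1541 0.2167] [-0.1193 -1.2078] 0.01134491698982681 24.27679270505905 [ 33.2245  10.2076 -24.0203   0.0301 -55.7397 -60.6   ]
```

Emit:
apply_moves:
  targets:
    - {"dp":[0,0,0.001],"yaw":-3}
    - {"dp":[0,0,0.001],"yaw":-6}
    - {"dp":[0,0,0.001],"yaw":-9}
    - {"dp":[0,0,0.001],"yaw":-10}

```text
time_s: 7.32
tcp_pos: [0.5156, 0.1078, 0.1745]
eef_rot: [-179.9, 0.0, -127.3]
contact_force: [5.5, -0.8, -3.8]
gripper_width: 0.0113
gripper_force: 24.4
```

```bash
python3 st.py
```

```text
[0.5156 0.1078 0.1745] [-179.9495    0.0154 -127.2932] [ 5.4568 -0.8039 -3.8441] [-0.4663 -1.9338  0.2948] [-1.4112 -0.6129] 0.011310259142054647 24.43292945623398 [ 33.1987  10.2085 -23.9694   0.0513 -55.7908 -70.5207]
```

Emit:
apply_moves:
  targets:
    - {"dp":[0,0,0],"yaw":-3}
    - {"dp":[0,0,0],"yaw":-6}
    - {"dp":[0,0,0],"yaw":-8}

```text
time_s: 7.57
tcp_pos: [0.5159, 0.1076, 0.1746]
eef_rot: [-179.9, 0.0, -135.3]
contact_force: [7.4, -3.6, -5.5]
gripper_width: 0.0111
gripper_force: 24.4
```

```bash
python3 st.py
```

```text
[0.5159 0.1076 0.1746] [-179.918     0.0244 -135.2618] [ 7.4377 -3.6173 -5.4727] [-1.1955 -2.7305  0.3275] [-1.7369  0.059 ] 0.011145482221634986 24.44869637489319 [ 33.1803  10.2172 -23.9672   0.0912 -55.7753 -78.4934]
```

Emit:
apply_moves:
  targets:
    - {"dp":[0.0012,-0.0006,-0.0004],"yaw":0}
    - {"dp":[0.0012,-0.0006,-0.0004],"yaw":-1}
    - {"dp":[0.0012,-0.0006,-0.0004],"yaw":-2}
    - {"dp":[0.0012,-0.0006,-0.0004],"yaw":-2}
  squeeze: 21

```text
time_s: 7.9
tcp_pos: [0.5162, 0.1073, 0.1744]
eef_rot: [-180.0, 0.0, -137.3]
contact_force: [0.8, 0.0, 0.2]
gripper_width: 0.0113
gripper_force: 21.4
```

```bash
python3 st.py
```

```text
[0.5162 0.1073 0.1744] [-179.9946    0.0021 -137.2901] [0.8107 0.016  0.1551] [ 0.1184 -0.4805  0.2708] [-0.5712 -0.5462] 0.011291375271601444 21.35925829410553 [ 33.084   10.2846 -23.8683   0.006  -55.844  -80.3774]
```

Emit:
apply_moves:
  targets:
    - {"dp":[0,0,0],"yaw":-1}
    - {"dp":[0,0,0],"yaw":-2}

```text
time_s: 8.07
tcp_pos: [0.5162, 0.1073, 0.1745]
eef_rot: [-180.0, 0.0, -139.3]
contact_force: [1.1, -0.6, -1.0]
gripper_width: 0.011
gripper_force: 21.4
```

```bash
python3 st.py
```

```text
[0.5162 0.1073 0.1745] [-179.9869    0.0059 -139.3262] [ 1.0954 -0.6329 -1.0336] [-0.1759 -0.8858  0.3088] [-0.685   0.1368] 0.010982907512119538 21.388327181339264 [ 33.0803  10.2827 -23.8694   0.0147 -55.8403 -82.4148]
```

Emit:
apply_moves:
  targets:
    - {"dp":[0,0,0],"yaw":-1}
    - {"dp":[0,0,0],"yaw":-2}

```text
time_s: 8.23
tcp_pos: [0.5163, 0.1072, 0.1745]
eef_rot: [-180.0, 0.0, -141.4]
contact_force: [2.8, -0.7, -2.2]
gripper_width: 0.0114
gripper_force: 21.4
```

```bash
python3 st.py
```

```text
[0.5163 0.1072 0.1745] [-179.9827    0.002  -141.3582] [ 2.7715 -0.7413 -2.2366] [-0.4379 -1.0928  0.3341] [-0.777   0.0353] 0.011371575564727145 21.399932205677032 [ 33.0748  10.2873 -23.8667   0.0206 -55.8423 -84.4446]
```

Emit:
apply_moves:
  targets:
    - {"dp":[0.0003,-0.0001,-0.0003],"yaw":-1}
    - {"dp":[0.0003,-0.0001,-0.0003],"yaw":-2}

```text
time_s: 8.4
tcp_pos: [0.5165, 0.1071, 0.1744]
eef_rot: [-180.0, -0.0, -143.4]
contact_force: [1.3, -0.6, 2.1]
gripper_width: 0.0116
gripper_force: 21.4
```

```bash
python3 st.py
```

```text
[0.5165 0.1071 0.1744] [-179.9927   -0.0031 -143.3629] [ 1.3314 -0.6219  2.1299] [-0.4166 -0.2183  0.3152] [-0.0339  0.0412] 0.011589178268278846 21.402186155319214 [ 33.0484  10.3118 -23.8422   0.0091 -55.8486 -86.4164]
```

Emit:
apply_moves:
  targets:
    - {"dp":[0,0,0],"yaw":-1}
    - {"dp":[0,0,0],"yaw":-2}

```text
time_s: 8.57
tcp_pos: [0.5165, 0.1071, 0.1744]
eef_rot: [-180.0, 0.0, -145.4]
contact_force: [0.5, -2.0, 2.6]
gripper_width: 0.0113
gripper_force: 21.4
```

```bash
python3 st.py
```

```text
[0.5165 0.1071 0.1744] [-179.9828    0.0013 -145.3626] [ 0.5063 -1.9759  2.5919] [-0.7274 -0.4309  0.3226] [-0.0792  0.0314] 0.011257241883917971 21.40233814716339 [ 33.0467  10.3096 -23.8515   0.0207 -55.8372 -88.421 ]
```

Steady at about 0.32 N m at 40°. I'll keep going with the same 2° steps.

Emit:
apply_moves:
  targets:
    - {"dp":[0,0,0],"yaw":-1}
    - {"dp":[0,0,0],"yaw":-2}

```text
time_s: 8.73
tcp_pos: [0.5166, 0.107, 0.1744]
eef_rot: [-180.0, 0.0, -147.4]
contact_force: [1.4, -3.0, 2.8]
gripper_width: 0.0113
gripper_force: 21.4
```

```bash
python3 st.py
```

```text
[0.5166 0.107  0.1744] [-179.9767    0.0067 -147.3606] [ 1.3757 -2.9706  2.7859] [-1.0786 -0.6907  0.3564] [-0.0153  0.0268] 0.011289784422744047 21.412127315998077 [ 33.0432  10.3128 -23.8506   0.0282 -55.8301 -90.4197]
```

Emit:
apply_moves:
  targets:
    - {"dp":[0,0,0],"yaw":-1}
    - {"dp":[0,0,0],"yaw":-2}

```text
time_s: 8.9
tcp_pos: [0.5166, 0.107, 0.1743]
eef_rot: [-180.0, 0.0, -149.4]
contact_force: [2.8, -4.8, 2.9]
gripper_width: 0.0114
gripper_force: 21.7
```

```bash
python3 st.py
```

```text
[0.5166 0.107  0.1743] [-179.9748    0.002  -149.3615] [ 2.8214 -4.7584  2.9141] [-1.425  -0.8947  0.4475] [-0.0427 -0.0488] 0.011443593467653432 21.718854010105133 [ 33.0381  10.3203 -23.8542   0.0305 -55.8246 -92.4168]
```

Emit:
apply_moves:
  targets:
    - {"dp":[0.0005,-0.0008,0],"yaw":0}
    - {"dp":[0.0005,-0.0008,0],"yaw":0}
    - {"dp":[0.0005,-0.0008,0],"yaw":0}

```text
time_s: 9.15
tcp_pos: [0.5168, 0.1068, 0.174]
eef_rot: [180.0, -0.0, -149.3]
contact_force: [-0.6, 1.0, 4.1]
gripper_width: 0.0112
gripper_force: 21.6
```

```bash
python3 st.py
```

```text
[0.5168 0.1068 0.174 ] [ 179.9622   -0.0015 -149.2564] [-0.6463  1.0498  4.0627] [0.3189 0.2796 0.3336] [-0.0423 -0.3605] 0.011233494305574222 21.64117455482483 [ 32.9631  10.3603 -23.8104  -0.0458 -55.8294 -92.1938]
```

Emit:
apply_moves:
  targets:
    - {"dp":[0,0,0.0005],"yaw":-0.5}
    - {"dp":[0,0,0.0005],"yaw":-1}

```text
time_s: 9.32
tcp_pos: [0.5167, 0.1067, 0.1744]
eef_rot: [180.0, -0.0, -150.3]
contact_force: [0.3, 1.4, 0.8]
gripper_width: 0.0114
gripper_force: 21.8
```

```bash
python3 st.py
```

```text
[0.5167 0.1067 0.1744] [ 179.9708   -0.0101 -150.3078] [0.29   1.3701 0.8338] [0.611  0.1433 0.3919] [-0.325  -0.1835] 0.011384068618040503 21.83153361082077 [ 32.9647  10.3368 -23.7877  -0.036  -55.8839 -93.2524]
```

Emit:
apply_moves:
  targets:
    - {"dp":[0,0,0],"yaw":-0.5}
    - {"dp":[0,0,0],"yaw":-1}

```text
time_s: 9.48
tcp_pos: [0.5168, 0.1067, 0.1744]
eef_rot: [180.0, -0.0, -151.3]
contact_force: [-1.5, 1.6, 0.7]
gripper_width: 0.0115
gripper_force: 22.1
```

```bash
python3 st.py
```

```text
[0.5168 0.1067 0.1744] [ 179.9774   -0.0118 -151.3161] [-1.471   1.6446  0.7149] [0.8726 0.1341 0.4542] [-0.3948 -0.2748] 0.011515464559242461 22.070703506469727 [ 32.9602  10.3387 -23.7875  -0.0283 -55.8839 -94.2605]
```

The moment climbs steadily, from 0.32 to 0.45 N m, over the last few degrees and the pads are starting to give. That is the stop, at about 45°. I'll let go, shift 20 mm along the bar clear of the stem, and regrip for the lift.

Emit:
apply_moves:
  targets:
    - {"dp":[0,0,0],"yaw":0}
    - {"dp":[0,0,0],"yaw":0}
    - {"dp":[0,0,0],"yaw":0.8}
    - {"dp":[-0.008,-0.005,0],"yaw":0.8}
    - {"dp":[-0.0175,-0.0097,0],"yaw":0.8}
    - {"dp":[-0.0175,-0.0097,0],"yaw":0.8}
    - {"dp":[-0.0175,-0.0097,0],"yaw":0.8}
  grip: 0.4

```text
time_s: 10.07
tcp_pos: [0.4986, 0.0962, 0.1749]
eef_rot: [180.0, 0.0, -150.5]
contact_force: [0.5, 0.7, 0.0]
gripper_width: 0.0264
gripper_force: 0.0
```

```bash
python3 st.py; python3 pk.py pics/s7.png
```

```text
[0.4986 0.0962 0.1749] [ 179.9956    0.0173 -150.4808] [0.493  0.7054 0.0097] [ 0.0075 -0.0147  0.0063] [-0.1538 -0.0143] 0.026353577069211067 0.0 [ 33.1066   8.4398 -26.1113  -0.004  -55.4314 -93.5851]
[0.4991417  0.09649918 0.17502054] [ 1.19256003 -0.95106305 -0.35947958] [ 0.06061089 -0.01881132  0.01813471]
n above .15: 125
```

View pics/s7.png

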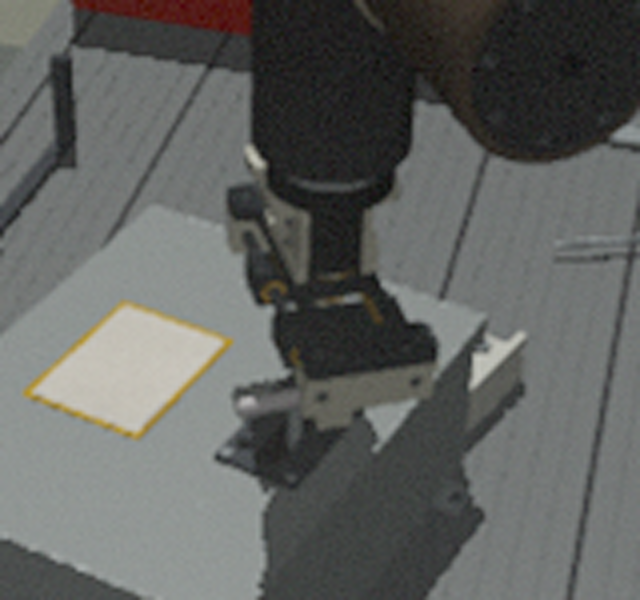

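The bar has turned and its near end shows at crop (245,402), with the fingers around the other half. I'll close, then lift a few degrees.

Emit:
apply_moves:
  targets:
    - {"dp":[0,0,0],"yaw":0}
    - {"dp":[0,0,0],"yaw":0}
    - {"dp":[0,0,0],"yaw":0}
    - {"dp":[0,0,0],"yaw":0}
    - {"dp":[0,0,0],"yaw":0}
  grip: 1
  squeeze: 28

```text
time_s: 10.53
tcp_pos: [0.4999, 0.0962, 0.1748]
eef_rot: [-179.9, -0.0, -150.4]
contact_force: [3.1, -5.2, -0.8]
gripper_width: 0.011
gripper_force: 27.9
```

```bash
python3 st.py; python3 - <<'E'
import numpy as np
th=np.radians(45); a=np.radians(-15.3)
for f in (2,4,7,10,14,18,22,26,30,34,38,42,46,50,54):
    p=np.radians(f); dx=229.1*(1-np.cos(p))+41*np.sin(p); dz=229.1*np.sin(p)-41*(1-np.cos(p))
    print(f,np.round([dx*np.cos(a),dx*np.sin(a),dz],1),round(45-np.degrees(np.arctan(np.tan(th)*np.cos(p))),1))
E
```

```text
[0.4999 0.0962 0.1748] [-179.9242   -0.0173 -150.4309] [ 3.1499 -5.1891 -0.8165] [-1.6379 -1.0469  0.2329] [-0.0187 -0.2713] 0.011021709159613972 27.871259450912476 [ 33.0772   8.5726 -26.0094   0.0906 -55.4399 -93.5595]
2 [ 1.5 -0.4  8. ] 0.0
4 [ 3.3 -0.9 15.9] 0.1
7 [ 6.5 -1.8 27.6] 0.2
10 [10.2 -2.8 39.2] 0.4
14 [16.1 -4.4 54.2] 0.9
18 [23.  -6.3 68.8] 1.4
22 [30.9 -8.5 82.8] 2.2
26 [ 39.7 -10.9  96.3] 3.1
30 [ 49.4 -13.5 109.1] 4.1
34 [ 59.9 -16.4 121.1] 5.3
38 [ 71.2 -19.5 132.4] 6.8
42 [ 83.2 -22.8 142.8] 8.4
46 [ 95.9 -26.2 152.3] 10.2
50 [109.2 -29.9 160.9] 12.3
54 [123.1 -33.7 168.4] 14.6
```

Emit:
apply_moves:
  targets:
    - {"dp":[0.0006,-0.001,0],"yaw":0.6}
    - {"dp":[0.0006,-0.001,0],"yaw":0.6}
    - {"dp":[0.0013,-0.0012,0.004],"yaw":0.6}
    - {"dp":[0.0021,-0.0014,0.008],"yaw":0.6}
    - {"dp":[0.003,-0.0016,0.012],"yaw":0.6}
    - {"dp":[0.0039,-0.0019,0.0159],"yaw":0.7}
    - {"dp":[0.0039,-0.0019,0.0159],"yaw":0.7}

```text
time_s: 11.12
tcp_pos: [0.5034, 0.0949, 0.191]
eef_rot: [180.0, -0.0, -149.8]
contact_force: [2.9, 1.8, -6.1]
gripper_width: 0.0112
gripper_force: 27.8
```

```bash
python3 st.py
```

```text
[0.5034 0.0949 0.191 ] [ 179.9908   -0.014  -149.7572] [ 2.8701  1.7861 -6.1455] [ 0.3405 -0.6449  0.2012] [-0.9187 -0.1624] 0.011232157298293665 27.796214818954468 [ 32.6589   7.946  -24.3355  -0.0116 -57.7322 -92.4099]
```

The door is lifting freely at about 6 N, so I'll follow the arc.

Emit:
apply_moves:
  targets:
    - {"dp":[0.0015,-0.0004,0.006],"yaw":0.1}
    - {"dp":[0.0032,-0.0009,0.0117],"yaw":0.1}
    - {"dp":[0.005,-0.0014,0.0175],"yaw":0.2}
    - {"dp":[0.0069,-0.0019,0.0233],"yaw":0.3}
    - {"dp":[0.0098,-0.0027,0.031],"yaw":0.5}
    - {"dp":[0.0128,-0.0035,0.0383],"yaw":0.8}
    - {"dp":[0.0161,-0.0044,0.0457],"yaw":1.0}
    - {"dp":[0.0197,-0.0054,0.0529],"yaw":1.3}
    - {"dp":[0.0197,-0.0054,0.0529],"yaw":1.3}

```text
time_s: 11.87
tcp_pos: [0.5235, 0.0891, 0.2452]
eef_rot: [-180.0, 0.0, -148.4]
contact_force: [-5.5, 2.1, 2.0]
gripper_width: 0.0114
gripper_force: 28.0
```

```bash
python3 st.py
```

```text
[0.5235 0.0891 0.2452] [-179.9804    0.016  -148.4419] [-5.5088  2.1003  1.9527] [0.9111 2.009  0.3178] [ 0.9835 -0.0894] 0.011413395122699769 28.022929430007935 [ 30.8506   7.0831 -17.7361   0.0214 -65.1646 -89.3015]
```

Emit:
apply_moves:
  targets:
    - {"dp":[0.0028,-0.0007,0.0072],"yaw":0.4}
    - {"dp":[0.0069,-0.0019,0.0145],"yaw":0.8}
    - {"dp":[0.0111,-0.003,0.0213],"yaw":1.3}
    - {"dp":[0.0157,-0.0043,0.028],"yaw":1.7}
    - {"dp":[0.0204,-0.0056,0.0345],"yaw":2.2}
    - {"dp":[0.0254,-0.0069,0.0408],"yaw":2.7}
    - {"dp":[0.0305,-0.0083,0.047],"yaw":3.3}
    - {"dp":[0.0359,-0.0098,0.0528],"yaw":3.9}
    - {"dp":[0.0359,-0.0098,0.0528],"yaw":3.9}

```text
time_s: 12.62
tcp_pos: [0.56, 0.0793, 0.298]
eef_rot: [-179.9, 0.0, -144.5]
contact_force: [-4.6, 0.6, -1.5]
gripper_width: 0.0108
gripper_force: 28.0
```

```bash
python3 st.py
```

```text
[0.56   0.0793 0.298 ] [-179.9456    0.0396 -144.5083] [-4.5691  0.5562 -1.5447] [0.573  1.7909 0.3047] [1.1526 0.0318] 0.010834988178131338 28.02082657814026 [ 27.9112   8.5685  -8.9889   0.0511 -72.3962 -82.4349]
```

Emit:
apply_moves:
  targets:
    - {"dp":[0.0055,-0.0015,0.0057],"yaw":0.7}
    - {"dp":[0.0113,-0.0031,0.0113],"yaw":1.5}
    - {"dp":[0.0172,-0.0047,0.0166],"yaw":2.3}
    - {"dp":[0.0233,-0.0064,0.0217],"yaw":3.1}
    - {"dp":[0.0296,-0.0081,0.0266],"yaw":4.0}
    - {"dp":[0.036,-0.0098,0.0312],"yaw":4.9}
    - {"dp":[0.0426,-0.0116,0.0356],"yaw":5.9}
    - {"dp":[0.0493,-0.0135,0.0398],"yaw":7}
    - {"dp":[0.0493,-0.0135,0.0398],"yaw":7}

```text
time_s: 13.37
tcp_pos: [0.6093, 0.0663, 0.3378]
eef_rot: [-180.0, 0.1, -137.5]
contact_force: [-4.6, 4.3, -0.5]
gripper_width: 0.0108
gripper_force: 28.1
```

```bash
python3 st.py; python3 - <<'E'
from h import *
c=cams.capture('side'); cv2.imwrite('pics/s8.png',cv2.resize(cv2.cvtColor(c['image'][60:300,150:430],cv2.COLOR_RGB2BGR),None,fx=2.4,fy=2.4))
E
```

```text
[0.6093 0.0663 0.3378] [-179.9525    0.0984 -137.4803] [-4.601   4.3209 -0.5373] [1.585  1.8907 0.1554] [0.9174 0.285 ] 0.010814105265197738 28.079998791217804 [ 24.4581  12.2081   0.632    0.015  -78.3156 -71.9414]
```

View pics/s8.png

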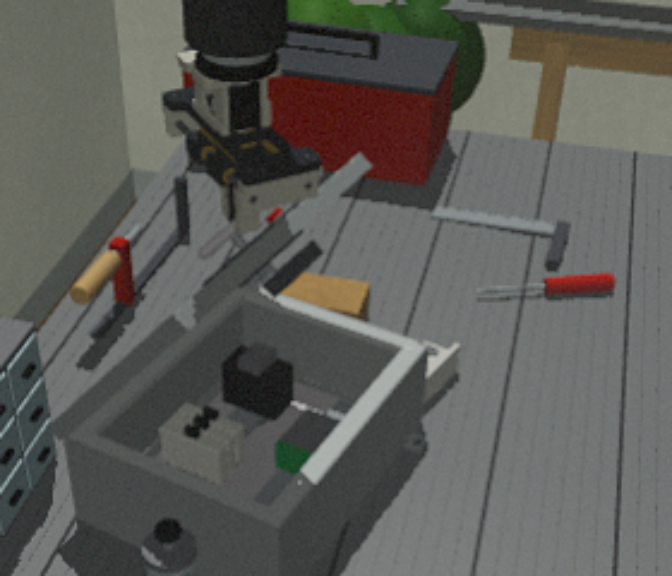

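The door stands open at about 50°, with the handle gripped at crop (240,225) and everything else undisturbed. I'll open slightly and withdraw straight up.

Emit:
apply_moves:
  targets:
    - {"dp":[0,0,0],"yaw":0}
    - {"dp":[0,0,0],"yaw":0}
    - {"dp":[0,0,0],"yaw":0}
    - {"dp":[0,0,0],"yaw":0}
    - {"dp":[0,0,0.004],"yaw":0}
    - {"dp":[0,0,0.01],"yaw":0}
    - {"dp":[0,0,0.02],"yaw":0}
    - {"dp":[0,0,0.035],"yaw":0}
    - {"dp":[0,0,0.05],"yaw":0}
    - {"dp":[0,0,0.075],"yaw":0}
    - {"dp":[0,0,0.1],"yaw":0}
    - {"dp":[0,0,0.12],"yaw":0}
    - {"dp":[0,0,0.12],"yaw":0}
    - {"dp":[0,0,0.12],"yaw":0}
  grip: 0.55

```text
time_s: 14.58
tcp_pos: [0.6086, 0.0661, 0.4583]
eef_rot: [-179.9, 0.2, -137.6]
contact_force: [0.2, 0.1, -0.9]
gripper_width: 0.0196
gripper_force: 0.0
```

```bash
python3 st.py; python3 - <<'E'
from h import *
c=cams.capture('side'); cv2.imwrite('pics/s9.png',cv2.resize(cv2.cvtColor(c['image'][60:300,150:430],cv2.COLOR_RGB2BGR),None,fx=2.4,fy=2.4))
# door angle from top depth: points on door outer face
t=cams.capture('top'); uv=np.array([[u,v] for v in range(130,235) for u in range(200,320)]); d=depth(t,uv)
a=np.radians(-15.3); H=np.array([.516+.215*np.cos(a),.107+.215*np.sin(a)]); x=(d[:,:2]-H)@[np.cos(a),np.sin(a)]; y=(d[:,:2]-H)@[-np.sin(a),np.cos(a)]
m=(x<-.03)&(x>-.2)&(d[:,2]>.15)&(d[:,2]<.36)&(abs(y)<.16)&(abs(y)>.09)
if m.sum()>10: print(m.sum(),'door deg',np.degrees(np.arctan(-np.polyfit(x[m],d[m,2],1)[0])),np.median(np.degrees(np.arctan2(d[m,2]-.12,-x[m]))))
E
```

```text
[0.6086 0.0661 0.4583] [-179.9157    0.1913 -137.5721] [ 0.2246  0.0988 -0.9324] [ 0.0888  0.0248 -0.0108] [-0.2566  0.0007] 0.01956388261471411 0.0 [ 24.4721  11.2286  14.3702   0.0212 -92.9336 -72.0432]
809 door deg 47.96786262995005 54.4065032329552
```

View pics/s9.png

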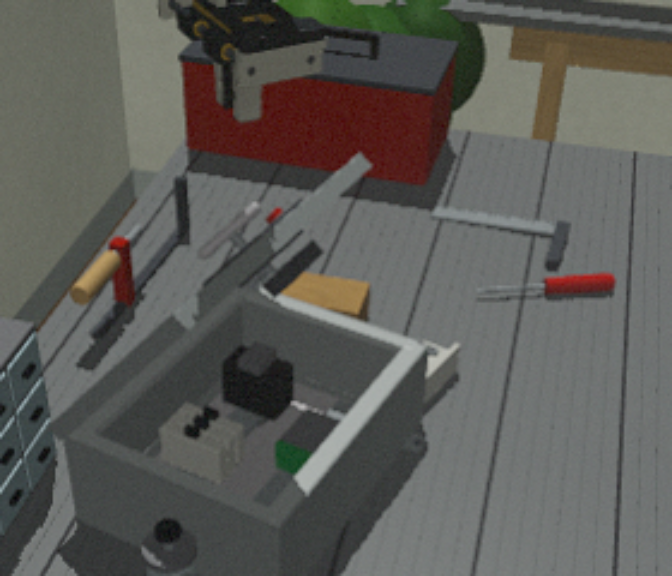

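The door stands free at 48–50° and the gripper is clear above it. I'm handing in the job.

```bash
python3 -c "
from plant import r
print(r.close_job())"
```

```text
the job is handed in; nothing more can be done
None
```

I handed the job in at about 15 s on the robot's clock: the button was pressed with about 5.5 N, the handle turned about 45° to its stop at about 0.45 N m (roughly 0.14 N m over the drag), and the door stands open by itself at about 48–50° with the gripper clear and nothing else touched.

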